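# Hair clip through the flap of the dresser bin

### The job

Put the chrome hair clip away in the bin without picking it up: push the bin's self-closing flap open with one fingertip and keep it open, and with the other finger push the clip along the ledge and over its edge, so that it drops into the bin; then draw back and let the flap shut. The finger must hold the flap: do not shove the flap open with the clip, let the clip ride up on it, or lift the clip. Leave everything else where it stands.

Things in the scene. Friction and masses are not known exactly. Their poses are not given: they have to be found in the camera images.
- bin: Grey plastic bin fixed on the dresser, 265 deep x 230 wide mm. Origin: on the dresser top below the middle of the lip; x points into the bin, z up. x -130 to 0 mm: a flat ledge 100 mm high, 230 wide, open in front and at the sides. x 0 to 131 mm: the hollow bin, 222 wide inside, floor 4 mm above the dresser, covered by a white flap. No part stands more than 54 mm above the ledge
- bin_lip (a point): middle of the lip (the ledge's far edge, where the flap begins, flush with the ledge), at the height of the ledge's top, 100 mm above the dresser; axes as the bin
- bin_hinge (a point): middle of the flap's hinge rod (8 mm thick, along the bin's y): 105 mm behind the lip, 50 mm above the ledge. Shut, the flap is a ramp rising from the lip to this rod; behind it a strip closes the top. Axes as the bin
- flap (a joint): flap angle, rad: 0 shut (25 degree ramp) to 1.1 (hangs inside). White plate 216 x 112 x 3 mm; its free edge at the lip swings down into the bin. A spring shuts it: 1.2 N at the edge starts it, some 5 N half-way up holds it open; it bears the clip's weight. A fingertip just above ledge height moved level in +x opens it: 0.35 rad with its front 60 mm past the lip, 0.55 at 75 mm
- clip_center (a point): centre of the chrome hair clip, a closed barrel barrette 24 mm (its x) x 56 mm (its y) x 20 mm high, flat underneath, about 45 g, loose on the ledge 50 to 90 mm before the lip, on its left or right half, long side roughly along the lip; the point is 10 mm above the ledge. One finger fits between it and the flap, one behind it
- atomizer: small glass perfume atomizer, 24 x 24 mm, 52 mm high, standing on the ledge beside the clip; origin under its middle. Not to be moved
- coaster: slate coaster 100 x 100 x 7 mm on the dresser left of the bin; origin under its middle. Not to be moved
- mug: lime green ceramic mug, 82 mm across, 92 mm high, with make-up brushes up to 150 mm, right of the bin; origin under its middle. Not to be moved
- watch_stand: wooden watch stand, base 90 x 70 mm, 124 mm high, with a bar across the top (90 mm along its y), left of the bin; origin under its middle. Not to be moved
- jar: white cream jar 50 mm across, 40 mm high, right of the ledge; origin under its middle. Not to be moved
- hairbrush: wooden hairbrush 185 mm long (along its x, handle to -x), lying bristles down at the far right; origin under its head. Not to be moved
- clip: the same hair clip; origin under its middle, 10 mm below its centre
Things that resemble listed ones, but are neither listed nor needed, are in the scene too. Leave any purple look-alike of the clip alone.

How it is judged (in metres and radians):
On the way, in this order (a step that is already met when the one before it is completed fails the run):
1. the flap is pushed open while the clip is still on the ledge (value of joint flap above 0.15 rad and x of clip_center in the frame of bin below 0.005 m and z of clip_center in the frame of bin above 0.1 m), for 0.05 s.
2. the clip has dropped into the bin (x of clip_center in the frame of bin between 0 and 0.135 m and z of clip_center in the frame of bin below 0.07 m), for 0.05 s.
At the end, for the whole second after the job is handed in: the clip lies at rest inside the bin (its centre at least 40 mm below the ledge) and the flap is shut (within 0.06 rad) (x of clip_center in the frame of bin between 0 and 0.135 m and y of clip_center in the frame of bin between -0.115 and 0.115 m and z of clip_center in the frame of bin between 0 and 0.06 m and value of joint flap below 0.06 rad and linear speed of clip below 0.03 m/s); the robot touches nothing.
It fails at once if the clip goes over the lip (its centre past it, still at ledge height) with the flap not held open (under 0.12 rad): it shoves the flap or slides onto it (x of clip_center in the frame of bin above 0 m and z of clip_center in the frame of bin above 0.105 m and value of joint flap below 0.12 rad).
It fails at once if the clip is lifted or rides up (its centre more than 13 mm above where it lies on the ledge) (z of clip_center in the frame of bin above 0.123 m).
It fails at once if another thing is moved more than 15 mm (distance of any of atomizer, coaster, mug, watch_stand, jar, hairbrush from where it was at the start of the episode above 0.015 m).
It also fails if it takes over 35 s, if anything falls off the work surface, if the arm or the gripper's body presses on something with over 40 N, if the wrist force passes 120 N, or if a joint passes its speed limit or range.

### The arm

A 6-joint arm with a two-finger parallel gripper is mounted at the origin on the work surface. World frame = base frame: x ahead of the robot, y to its left, z up, the work surface at z = 0. Lengths are in m, angles in degrees, forces in N, time in s.
With the tool pointing down it reaches from about 0.4 to 0.825 m from the base axis. Payload 7 kg.
Tool frame: the origin (TCP) lies midway between the tips of the shut fingers; the grasp point (between the pads) lies 19 mm behind it; z points along the fingers, y is the line along which they close (so a half turn about z gives the same grasp; the last joint's range is limited). The gripper opens to 88 mm and grips with 3 to 60 N. Pads are 19 mm wide; open, the fingers measure 130 mm over their backs; the gripper's body (78 mm by 193 mm) begins 47 mm behind the grasp point.
Start: joints at [-58.608, 20.546, 0.682, 0, -70.136, -16.507], TCP at [0.173, -0.652, 0.227] pointing down, gripper open.
Joint ranges: [-176.03, 176.03], [-82.01, 121.73], [-58.28, 71.71], [-173.87, 95.51], [-174.79, -0.11], [-173.66, 173.66]. Speed limits (degrees/s): [136.94, 136.94, 172.46, 180, 180, 180].

### API

Orientations are given as [roll, pitch, yaw] about the fixed x, y, z axes, in that order (R = Rz(yaw) Ry(pitch) Rx(roll)).
In Python, from plant import ctrl, viewer, close_job gives the robot as it stands. The module is installed in compiled form; this text tells all that it offers.
- The arm moves only by the tool step_arm, never from a script. Its argument "moves" is a list that holds one entry, the list of rows, each a list of 5 numbers: the shift along the world's x, y, z in cm, then the turn about the world's z in rad, then the finger opening in cm, from 0 to 8.76. In form: [[[tx, ty, tz, twist, grip], ...]]. A call has 1 to 10 rows; each row shifts and turns the commanded pose from where the row before left it; what a row does not reach is not made up. A row lasts 1/10 s, in which the tool goes at most 50 mm and 8.59 degrees, less where a joint would pass 70% of its speed; a pose out of reach is approached as far as the arm can. A call with a gripper value outside its range is refused whole. The fingers move at their own pace and stop on an object; the grip force is fixed at half the most. Time passes only in rows, so rows that do not move let the fingers close. It gives the time, the measured TCP pose, the force, the opening and the grip force at its end, in the units of the state.
- ctrl.get_obs(): the state, without advancing time (a new reading comes with each control period).
- viewer.snapshot(name): name is "side" or "top" or "wrist"; returns (picture, depth): 420x560x3 uint8, blue, green, red; 420x560 float32, m along the optical axis (not along the pixel's ray), 0 where there is no reading.
- viewer.camera_info(name): a dict with "camera_matrix" (3x3 intrinsics, pixels), "eye" and "orientation" of the camera in the world. Camera axes: x right, y down, z forward; pixel columns grow to the right and rows downward; lengths in m; the calibration is good to about 2 mm. A picture is of the moment at which its call begins: read the wrist's pose just before it. camera_info takes no time and is no camera call; for the wrist camera it gives the pose at the moment of the call.
- close_job(): hands the job in; it is judged then, once.
The state is a dict: "clock": time; "joint_pos": joint angles; "qvel": joint speeds; "tau": joint torques, N m; "tool_pos": TCP position; "orientation": TCP orientation; "force": force on the tool from outside, world axes, zero at the start; "moment": the same for the moment, N m; "opening": finger opening in m; "gripper_force": force on a finger pad.
Only numpy, scipy, OpenCV 4.12 (cv2) and the standard library are available. Lean on these libraries where they do the work, as an engineer would, in place of code of your own. Each camera call takes 0.05 s, during which the arm holds its last target. There are 200 camera calls.

## Working session

There is one attempt and no reset: what is moved stays moved. The work goes in short steps, Python scripts to look and compute and a tool call to move; the robot and the scene stay as the last step left them, time stands still between calls to the robot, and variables do not carry over. Pictures are saved under pics/ and viewed, at most 10 in all, crops included, and the job is handed in when it is done.

Besides the shell and the picture viewer there is one more tool, called as name(argument=value, ...), one argument or row to a line, values as JSON. step_arm: Moves the arm, as the interface text tells. Its arguments: {"type":"object","properties":{"moves":{"type":"array","items":{"type":"array","items":{"type":"array","items":{"type":"number"}}}}},"required":["moves"]}

```bash
mkdir -p pics
cat > h.py <<'E'
import numpy as np,cv2
from plant import ctrl,viewer
def cam(n):
    i=viewer.camera_info(n); return i
def snap(n,f):
    i=viewer.camera_info(n); p,d=viewer.snapshot(n); cv2.imwrite('pics/%s.png'%f,p); np.savez('pics/%s.npz'%f,p=p,d=d,K=i['camera_matrix'],e=i['eye'],o=np.array(i['orientation'])); return p,d,i
def load(f): return np.load('pics/%s.npz'%f)
def rot(o):
    o=np.array(o)
    if o.shape==(3,3): return o
    from scipy.spatial.transform import Rotation as R
    return R.from_euler('xyz',o,degrees=True).as_matrix()
def cloud(f):
    z=load(f); d=z['d'];K=z['K'];v,u=np.mgrid[:d.shape[0],:d.shape[1]]
    c=np.stack([(u-K[0,2])/K[0,0]*d,(v-K[1,2])/K[1,1]*d,d],-1)
    return c@rot(z['o']).T+z['e']
E
python3 - <<'E'
from h import *
a=snap('top','top1');b=snap('side','side1')
for i in (a[2],b[2]): print(i)
print(ctrl.get_obs())
cv2.imwrite('pics/both.png',cv2.resize(np.vstack([a[0],b[0]]),(400,600)))
E
```

```text
{'camera_matrix': array([[465.26997633,   0.        , 275.88148612],
       [  0.        , 465.26997633, 211.03401402],
       [  0.        ,   0.        ,   1.        ]]), 'eye': array([4.21378883e-01, 1.97672868e-04, 1.05396336e+00]), 'orientation': array([-172.64177005,   -0.44057171,  -91.53759158])}
{'camera_matrix': array([[546.79869763,   0.        , 278.90952108],
       [  0.        , 546.79869763, 219.95234913],
       [  0.        ,   0.        ,   1.        ]]), 'eye': array([-0.00472479,  0.5981652 ,  0.8874584 ]), 'orientation': array([-133.45881832,   -0.49485626, -136.9918124 ])}
{'clock': 0.1, 'joint_pos': array([-5.86064673e+01,  2.05872563e+01,  6.38846253e-01, -1.94395572e-02,
       -7.01368272e+01, -1.65065068e+01]), 'qvel': array([-0.02452525, -0.08793097,  0.17084089, -0.01020074,  0.07867068,
        0.1443926 ]), 'tau': array([ 4.11307274e-04, -5.84163344e+01,  2.93749702e+01,  7.01556131e+00,
        1.01276982e-02, -4.60411741e-05]), 'tool_pos': array([ 0.17327725, -0.65191365,  0.22571053]), 'orientation': array([ 1.79913083e+02, -6.69815765e-03, -1.65119588e+02]), 'force': array([-0.13525407,  0.08793932, -1.15207542]), 'moment': array([0.04882065, 0.00851407, 0.0389812 ]), 'gripper_force': 0.0, 'opening': 0.08771936700624995}
```

View pics/top1.png

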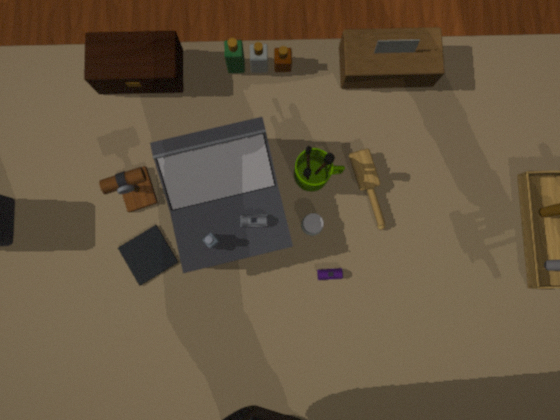

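View pics/side1.png

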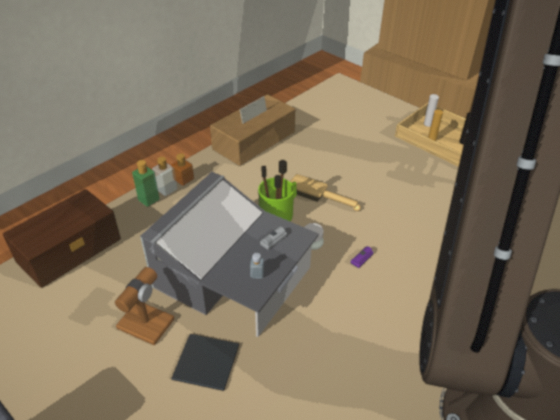

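The top view shows the chrome clip on the ledge's right half at (254,220), and the atomizer at (210,240). The flap lies between (160,165) and (275,190). The purple look-alike at (330,274) is on the dresser, so it isn't the one meant. Next I'll measure these and make the confirming crop.

Run:
```python
from h import *
for f in('top1','side1'):
    P=cloud(f)
    z=P[...,2]; print(f,'bg z',np.nanmedian(z[(z>-.03)&(z<.03)]))
    xy=P[...,:2]
    m=(abs(z-.1)<.006)&(P[...,0]>.3)&(P[...,0]<.75)&(abs(P[...,1]-.1)<.25)
    m=cv2.morphologyEx(m.astype(np.uint8),cv2.MORPH_OPEN,np.ones((3,3)))
    n,l,s,c=cv2.connectedComponentsWithStats(m); k=1+s[1:,4].argmax(); M=l==k
    print('ledge px',s[k],c[k],'zmed',np.median(z[M]))
    r=cv2.minAreaRect(xy[M].astype(np.float32)); print(r,cv2.boxPoints(r))
P=cloud('top1')
for u,v in((254,220),(246,220),(262,220),(210,240),(330,274),(313,224),(312,170),(200,205),(273,187),(160,140),(262,122)): print((u,v),P[v,u].round(4))
p=load('top1')['p']; cv2.imwrite('pics/crop.png',cv2.resize(p[110:290,140:360],None,fx=3.3,fy=3.3,interpolation=cv2.INTER_CUBIC))
```

```text
top1 bg z 0.0002986866750378514
ledge px [ 169  185  123   88 6785] [229.18364038 228.18113486] zmed 0.10022888207102532
((0.5158472061157227, 0.08580508828163147), (0.14262863993644714, 0.2300184667110443), 12.15963363647461) [[ 0.42190778  0.18321267]
 [ 0.47035798 -0.04164523]
 [ 0.6097866  -0.01160249]
 [ 0.5613364   0.2132554 ]]
side1 bg z 0.000332479831407384
ledge px [ 194  208  124  104 5882] [256.08041482 260.1984019 ] zmed 0.10020224339662337
((0.5191308856010437, 0.08590507507324219), (0.14615754783153534, 0.23397709429264069), 12.230569839477539) [[ 0.4229272   0.18475688]
 [ 0.4724944  -0.04390965]
 [ 0.6153346  -0.01294672]
 [ 0.5657674   0.2157198 ]]
(254, 220) [0.5245 0.0344 0.121 ]
(246, 220) [0.525  0.0505 0.1206]
(262, 220) [0.524  0.0182 0.1219]
(210, 240) [0.4841 0.1187 0.1558]
(330, 274) [ 0.4117 -0.1268  0.0206]
(313, 224) [ 0.5215 -0.0918  0.0387]
(312, 170) [ 0.649  -0.0969  0.0076]
(200, 205) [0.5607 0.1459 0.1015]
(273, 187) [ 0.595  -0.0058  0.0997]
(160, 140) [0.7302 0.253  0.0017]
(262, 122) [0.7175 0.0131 0.1541]
```

View pics/crop.png

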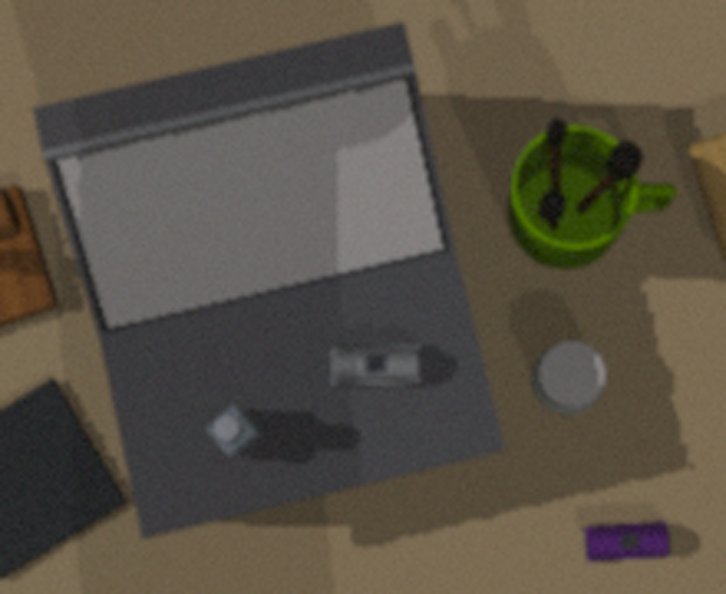

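Crop: the chrome clip is at about (380,365), on the ledge's right half. The purple one is on the dresser at (628,541) and is excluded. The points agree: ledge z is 0.100 and the clip top is 0.121. I'll move above it.

step_arm(
  moves=[
    [[0,0,4,0,5.4],[0,0,4,0,5.4],[2,3.8,0,0.085,5.4],[2,3.8,0,0.085,5.4],[2,3.8,0,0.085,5.4],[2,3.8,0,0.085,5.4],[2,3.8,0,0.085,5.4],[2,3.8,0,0.085,5.4],[2,3.8,0,0.085,5.4],[2,3.8,0,0.085,5.4]],
  ],
)

```text
clock: 1.1
tool_pos: [0.3336, -0.3466, 0.3064]
orientation: [180.0, 0.0, -126.0]
force: [0.5, -0.2, 0.8]
opening: 0.0538
gripper_force: 0.0
```

step_arm(
  moves=[
    [[2,3.8,0,0.085,5.4],[2,3.8,0,0.085,5.4],[2,3.8,0,0.085,5.4],[2,3.8,0,0.085,5.4],[2,3.8,0,0.085,5.4],[2,3.8,0,0.085,5.4],[2,3.8,0,0.085,5.4],[2,3.8,0,0.085,5.4],[2,3.8,0,0.085,5.4],[1.5,4,0,0.085,5.4]],
  ],
)

```text
clock: 2.1
tool_pos: [0.5289, 0.0354, 0.3062]
orientation: [180.0, -0.0, -77.2]
force: [0.5, 0.1, -0.5]
opening: 0.0534
gripper_force: 0.0
```

Run:
```python
from h import *
o=ctrl.get_obs(); print(o['clock'],o['tool_pos'],o['orientation'],o['force'],o['opening'],o['joint_pos'].round(1))
snap('wrist','w1')
def fit(f):
    P=cloud(f).reshape(-1,3)
    a=np.radians(12.2);X=np.array([np.cos(a),np.sin(a)]);Y=np.array([-X[1],X[0]])
    q=P[:,:2]-[.574,.098]; b=np.stack([q@X,q@Y,P[:,2]],1)
    ok=(P[:,2]>.05)&(P[:,2]<.2)
    m=ok&(b[:,0]>.02)&(b[:,0]<.09)&(abs(b[:,1])<.09)&(b[:,2]<.16)
    if m.sum()>50:
        A=np.c_[b[m][:,:2],np.ones(m.sum())]; s=np.linalg.lstsq(A,b[m][:,2],rcond=None)[0]
        res=abs(A@s-b[m][:,2]);g=res<.004; s=np.linalg.lstsq(A[g],b[m][:,2][g],rcond=None)[0]
        print(f,'flap',s,'lip x at y=-.05',(.1002-s[2]+.05*s[1])/s[0],'skew deg',np.degrees(np.arctan(s[1]/s[0])))
    m=ok&(abs(b[:,0]+.06)<.04)&(abs(b[:,1]+.05)<.05)&(b[:,2]>.108)&(b[:,2]<.125)
    print('clip',m.sum(),cv2.minAreaRect(b[m][:,:2].astype(np.float32)),b[m].min(0),b[m].max(0))
for f in('top1','side1','w1'): fit(f)
```

```text
2.1 [0.52887185 0.0353992  0.3062019 ] [ 1.79969594e+02 -2.06702022e-03 -7.72497203e+01] [ 0.52630538  0.10151718 -0.51679503] 0.05337050258570629 [ 25.    4.3 -10.   -0.  -75.7 -12.3]
top1 flap [ 0.47609792 -0.00063832  0.1005584 ] lip x at y=-.05 -0.0008198208280733385 skew deg -0.07681813764736882
clip 306 ((-0.06175382807850838, -0.04997050017118454), (0.055281221866607666, 0.02392078936100006), 78.98973083496094) [-0.07808554 -0.07777379  0.10805433] [-0.04561633 -0.02104602  0.12391012]
side1 flap [4.73654220e-01 2.96524117e-04 9.92492739e-02] lip x at y=-.05 0.0020385172539595805 skew deg 0.035869158299920705
clip 263 ((-0.05979098752140999, -0.04776187241077423), (0.056959863752126694, 0.023983059450984), 76.80158233642578) [-0.07529392 -0.07634666  0.1081233 ] [-0.04283149 -0.01999478  0.12355018]
w1 flap [ 0.47574814 -0.00081967  0.09856436] lip x at y=-.05 0.0033518956750054414 skew deg -0.09871560031378541
clip 1145 ((-0.057938262820243835, -0.04911348968744278), (0.055673956871032715, 0.023675082251429558), 78.52767181396484) [-0.07420648 -0.07814351  0.10800028] [-0.04200462 -0.0202824   0.12193083]
```

View pics/w1.png

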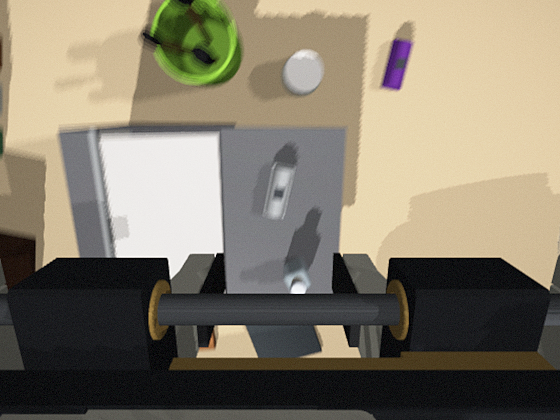

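The wrist view agrees with the other two: clip at (278,190), atomizer at (297,282), lip along column 222. The clip is about 61 mm before the lip and turned about 11° from it. I'll shift, descend partway and check.

step_arm(
  moves=[
    [[0,0.25,-4,-0.01,5.4],[0,0,-4,0,5.4],[0,0,-4,0,5.4],[0,0,-3,0,5.4],[0,0,-2,0,5.4],[0,0,-0.8,0,5.4],[0,0,0,0,5.4]],
  ],
)

```text
clock: 2.85
tool_pos: [0.5278, 0.0359, 0.1277]
orientation: [179.9, -0.0, -78.0]
force: [0.6, -0.3, 0.7]
opening: 0.0536
gripper_force: 0.0
```

Run:
```python
from h import *
o=ctrl.get_obs(); print(o['clock'],o['tool_pos'],o['orientation'],o['force'],o['opening'])
p,_,_=snap('side','s2'); cv2.imwrite('pics/s2c.png',cv2.resize(p[130:330,150:380],None,fx=2.9,fy=2.9,interpolation=cv2.INTER_CUBIC))
```

```text
2.85 [0.52777839 0.03588825 0.12765476] [ 1.79870469e+02 -2.67646653e-02 -7.80328990e+01] [ 0.55305032 -0.26896621  0.66409016] 0.05364315110865516
```

View pics/s2c.png

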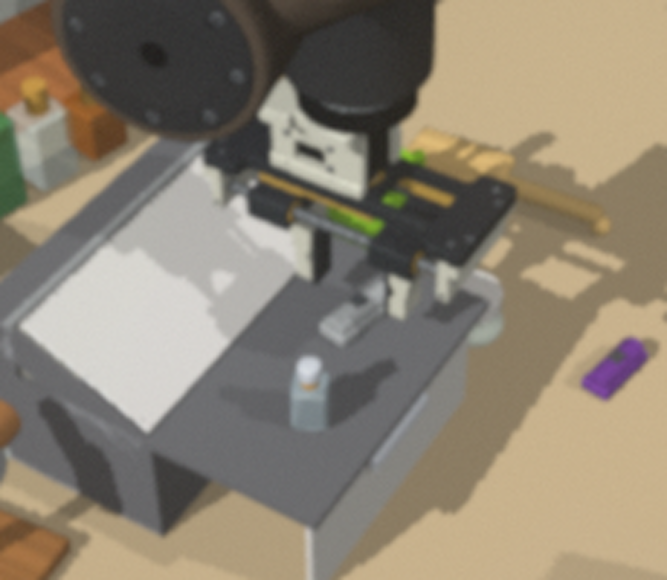

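The crop shows the front fingertip at (315,275) between clip and flap, and the rear one at (400,312) behind the clip. Both are clear, so I'll go down.

step_arm(
  moves=[
    [[0.1,0.1,-0.7,0,5.4],[0,0.1,-0.7,0,5.4],[0,0,-0.6,0,5.4],[0,0,0,0,5.4]],
  ],
)

```text
clock: 3.3
tool_pos: [0.5289, 0.0381, 0.1078]
orientation: [179.9, -0.0, -78.0]
force: [0.1, 1.6, 0.2]
opening: 0.0537
gripper_force: 0.0
```

step_arm(
  moves=[
    [[0.25,0.05,0,0,5.9],[0.25,0.05,0,0,6.4],[0.25,0.05,0,0,6.9],[0.25,0.05,0,0,7.4],[0,0,0,0,7.4]],
  ],
)

```text
clock: 3.8
tool_pos: [0.5398, 0.0403, 0.1086]
orientation: [-180.0, -0.0, -78.0]
force: [0.1, -0.2, 1.5]
opening: 0.0729
gripper_force: 0.0
```

step_arm(
  moves=[
    [[0.49,0.105,0,0,7.4],[0.49,0.105,0,0,7.4],[0.49,0.105,0,0,7.4],[0.49,0.105,0,0,7.4],[0.49,0.105,0,0,7.4],[0.49,0.105,0,0,7.4],[0.49,0.105,0,0,7.4],[0.49,0.105,0,0,7.4],[0,0,0,0,7.4]],
  ],
)

```text
clock: 4.7
tool_pos: [0.5793, 0.0487, 0.1085]
orientation: [-180.0, -0.0, -78.0]
force: [-2.1, 0.4, 1.6]
opening: 0.074
gripper_force: 1.0
```

Run:
```python
from h import *
o=ctrl.get_obs(); print(o['clock'],o['tool_pos'],o['orientation'],o['force'],o['opening'])
p,_,_=snap('side','s3'); cv2.imwrite('pics/s3c.png',cv2.resize(p[130:330,150:380],None,fx=2.9,fy=2.9,interpolation=cv2.INTER_CUBIC))
```

```text
4.7 [0.57934214 0.04873857 0.10851438] [-1.79978353e+02 -6.19242926e-03 -7.80209726e+01] [-2.10177995  0.3563815   1.59490905] 0.07403845404464703
```

View pics/s3c.png

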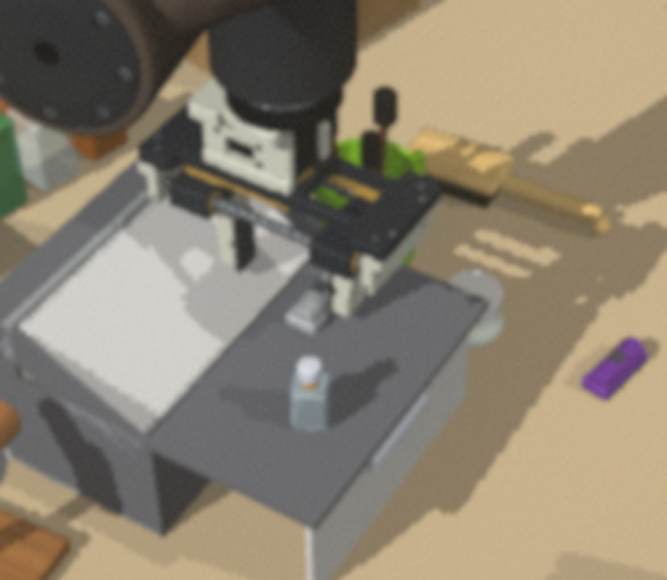

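The fingertip is inside with the flap giving way at (240,265), and the clip at (310,310) is pushed by the rear finger. I'll keep pushing.

step_arm(
  moves=[
    [[0.49,0.105,0,0,7.4],[0.49,0.105,0,0,7.4],[0.49,0.105,0,0,7.4],[0.49,0.105,0,0,7.4],[0.49,0.105,0,0,7.4],[0.4,0.085,0,0,7.4],[0,0,0,0,7.4]],
  ],
)

```text
clock: 5.45
tool_pos: [0.6073, 0.0546, 0.1082]
orientation: [180.0, -0.0, -78.0]
force: [-3.4, -0.8, 1.3]
opening: 0.0744
gripper_force: 1.9
```

Run:
```python
from h import *
o=ctrl.get_obs(); print(o['clock'],o['tool_pos'],o['orientation'],o['force'],o['opening'])
p,_,_=snap('side','s4'); cv2.imwrite('pics/s4c.png',cv2.resize(p[130:330,150:380],None,fx=2.9,fy=2.9,interpolation=cv2.INTER_CUBIC))
```

```text
5.45 [0.60729518 0.05464138 0.10819931] [ 1.79962681e+02 -7.64147913e-03 -7.80338671e+01] [-3.3931836  -0.77228439  1.25506338] 0.07439762690722043
```

View pics/s4c.png

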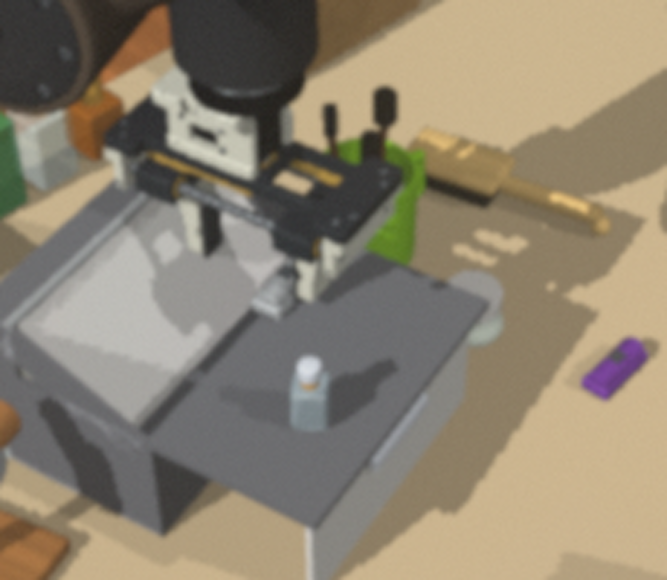

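The flap is wide open and the clip at (275,293) is right at the lip. A few more millimetres should do it.

step_arm(
  moves=[
    [[0.3,0.065,0,0,7.4],[0.3,0.065,0,0,7.4],[0.3,0.065,0,0,7.4],[0.2,0.04,0,0,7.4],[0,0,0,0,7.4],[0,0,0,0,7.4]],
  ],
)

```text
clock: 6.1
tool_pos: [0.617, 0.0567, 0.108]
orientation: [179.9, 0.0, -78.0]
force: [-5.3, -1.3, -0.7]
opening: 0.0743
gripper_force: 2.5
```

Run:
```python
from h import *
o=ctrl.get_obs(); print(o['clock'],o['tool_pos'],o['force'],o['opening'])
p,_,_=snap('side','s5'); q,_,_=snap('wrist','w5')
a=cv2.resize(p[190:290,190:300],(400,364),interpolation=cv2.INTER_CUBIC); b=cv2.resize(q,(400,300))
cv2.imwrite('pics/s5c.png',np.hstack([a[:300],b]))
```

```text
6.1 [0.61700276 0.05671915 0.10800453] [-5.33755077 -1.26849122 -0.66822194] 0.07429139384325509
```

View pics/s5c.png

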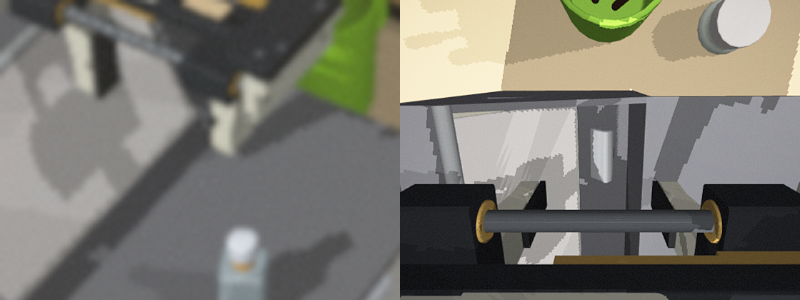

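The clip is off the ledge; the wrist view shows it in the gap at (602,155) of the montage. I'll check its height by depth.

Run:
```python
from h import *
P=cloud('w5')
for u,v in((282,217),(284,200),(282,240),(275,217),(262,180),(320,220)): 
    q=P[v,u]; d=q[:2]-[.575,.098]; print((u,v),q.round(3),'bin x,y',(d@[.977,.211]).round(3),(d@[-.211,.977]).round(3))
```

```text
(282, 217) [0.615 0.056 0.023] bin x,y 0.031 -0.049
(284, 200) [0.617 0.043 0.024] bin x,y 0.029 -0.062
(282, 240) [0.612 0.074 0.024] bin x,y 0.031 -0.031
(275, 217) [0.62  0.059 0.019] bin x,y 0.036 -0.048
(262, 180) [0.635 0.036 0.004] bin x,y 0.046 -0.073
(320, 220) [0.586 0.055 0.016] bin x,y 0.002 -0.044
```

The clip lies flat on the bin floor with its top at 24 mm. I'll draw back and lift clear.

step_arm(
  moves=[
    [[-1.0,-0.215,0,0,7.4],[-1.0,-0.215,0,0,7.4],[-1.0,-0.215,0,0,7.4],[-1.0,-0.215,0,0,7.4],[-1.0,-0.215,0,0,7.4],[-1.0,-0.215,0,0,7.4],[-1.0,-0.215,0,0,7.4],[-1.0,-0.215,0,0,7.4],[-1.0,-0.215,0,0,7.4],[-1.1,-0.235,0,0,7.4]],
  ],
)

```text
clock: 7.2
tool_pos: [0.5162, 0.0351, 0.1084]
orientation: [180.0, -0.0, -78.0]
force: [-0.2, -0.1, 0.3]
opening: 0.0741
gripper_force: 0.0
```

step_arm(
  moves=[
    [[0,0,1,0,7.4],[0,0,3,0,7.4],[0,0,4,0,7.4],[0,0,4,0,7.4],[0,0,4,0,7.4],[0,0,0,0,7.4],[0,0,0,0,7.4],[0,0,0,0,7.4]],
  ],
)

```text
clock: 8.0
tool_pos: [0.5167, 0.0352, 0.2681]
orientation: [180.0, 0.0, -78.0]
force: [0.2, -0.1, -0.1]
opening: 0.0741
gripper_force: 0.0
```

Run:
```python
from h import *
o=ctrl.get_obs(); print(o['clock'],o['tool_pos'],o['force'],o['opening'])
snap('side','s6'); snap('wrist','w6')
for f in('side1','s6','w6'):
    P=cloud(f).reshape(-1,3); d=P[:,:2]-[.575,.098]; b=np.c_[d@[.977,.211],d@[-.211,.977],P[:,2]]
    m=(b[:,0]>.01)&(b[:,0]<.09)&(abs(b[:,1])<.09)&(b[:,2]>0)&(b[:,2]<.16)
    s=cv2.fitLine(b[m][:,[0,2]].astype(np.float32),cv2.DIST_HUBER,0,.01,.01).ravel(); print(f,m.sum(),'ramp deg',np.degrees(np.arctan(s[1]/s[0])))
cv2.imwrite('pics/s6c.png',cv2.resize(load('s6')['p'][130:400,100:380],None,fx=2.2,fy=2.2))
```

```text
8.0 [0.51665032 0.03524906 0.26814243] [ 0.24153397 -0.12088738 -0.10774035] 0.07409640794225182
side1 3376 ramp deg 25.620674
s6 3347 ramp deg 25.669537
w6 11642 ramp deg 25.504148
```

View pics/s6c.png

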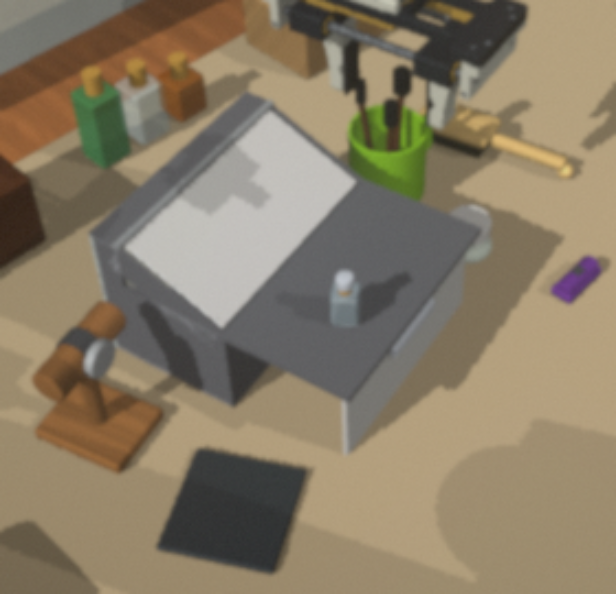

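The flap is shut at its starting slope, the ledge holds only the atomizer at (343,300), and the other things stand where they were. I'm handing in.

```bash
python3 -c "
from plant import close_job
print(close_job())"
```

```text
the job is handed in; nothing more can be done
None
```

The job is handed in: the chrome clip lay flat on the bin floor, the flap is shut, and nothing else looks moved in the last picture; no verdict came back on hand-in.

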